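# Hitch the bike trailer's tow arm onto its parking ball and lock it

## Robot

A 6-joint arm with a two-finger parallel gripper is mounted at the origin on the work surface. World frame = base frame: x ahead of the robot, y to its left, z up, the work surface at z = 0. Lengths are in m, angles in rad, forces in N, time in s.
With the tool pointing down it reaches from about 0.375 to 0.925 m from the base axis. Payload 5.7 kg.
Tool frame: the origin (TCP) lies between the finger pads; the fingertips stand 14 mm ahead of it and the grasp point (between the pads) lies 5 mm behind it; z points along the fingers, y is the line along which they close (so a half turn about z gives the same grasp; the last joint's range is limited). The gripper opens to 88 mm and grips with 3 to 60 N. Pads are 20 mm wide; open, the fingers measure 115 mm over their backs; the gripper's body (75 mm by 178 mm) begins 61 mm behind the grasp point.
Start: joints at [1.204, 0.359, 1.51, -0, 1.272, -0.115], TCP at [0.149, 0.581, 0.237] pointing down, gripper open.
Joint ranges: [-2.97, 2.97], [-1.01, 2.36], [0.21, 2.38], [-0.96, 4.11], [0.2, 2.71], [-2.98, 2.98]. Speed limits (rad/s): [2.39, 2.39, 3.14, 3.14, 3.14, 3.14].

## Interface

Orientations are given as a unit quaternion [x, y, z, w].
In Python, from station import ctrl gives the robot as it stands.
- The arm moves only by the tool apply_moves, never from a script. Its argument "motion" is a list of rows, each a list of 6 numbers: the shift along the tool's x, y, z in mm, then the turn, a rotation vector about the tool's x, y, z in degrees. A call has 1 to 12 rows; each row shifts and turns the commanded pose from where the row before left it, along the tool's axes as they then stand; what a row does not reach is not made up. A row lasts 1/10 s, in which the tool goes at most 50 mm and 8.59 degrees, less where a joint would pass 70% of its speed; a pose out of reach is approached as far as the arm can. A call with a gripper value outside its range is refused whole. "jaw" is the finger opening in mm, from 0 to 87.8, set as the call begins (left out, the last holds). The fingers move at their own pace and stop on an object; the grip force is fixed at half the most. Time passes only in rows, so rows that do not move let the fingers close. It gives the time, the measured TCP pose, the force and the opening at its end, in the units of the state.
- ctrl.state(): the state, without advancing time (a new reading comes with each control period).
- ctrl.read_camera(name): name is "scene" or "top" or "wrist"; returns a dict with "pixels" (384x512x3 uint8, red, green, blue), "fx", "fy", "cx", "cy" (pixels), "distortion" ([k1, k2, p1, p2, k3] as OpenCV has them; the pictures are not rectified), "T" (4x4, takes a point from camera to world coordinates); the wrist camera has in their place "tool_from_camera" (4x4, takes a point from camera to tool coordinates, whose origin is the TCP and whose axes are the flange's). Camera axes: x right, y down, z forward; pixel columns grow to the right and rows downward; lengths in m; the calibration is good to about 2 mm. A picture is of the moment at which its call begins: read the wrist's pose just before it. There is no depth.
- ctrl.close_job(): hands the job in, once; it reports no verdict.
The state is a dict: "time": time; "joints": joint angles; "joint_velocities": joint speeds; "joint_torque": joint torques, N m; "tcp_pos": TCP position; "eef_rot": TCP orientation; "ft_force": force on the tool from outside, world axes, zero at the start; "ft_torque": the same for the moment, N m; "width": finger opening in m.
Only numpy, scipy, OpenCV 4.12 (cv2) and the standard library are available. Lean on these libraries where they do the work, as an engineer would, in place of code of your own. Each camera call takes 0.05 s, during which the arm holds its last target. There are 200 camera calls.

## Task

Hitch the loose tow arm to the parking stand: set its red cup fully home over the steel ball on the stand, with the arm's foot resting on the stand's rubber pad, and only then press the yellow latch lever all the way down, let go and back off. The ball can be clamped anywhere along its slot, so feel for it (or look) and go gently, never bearing down hard on the stand: a few newtons are enough. Leave the other things on the table where they are.

Things in the scene. Friction and masses are not known exactly. Their poses are not given: they have to be found in the camera images.
- coupler: The loose tow arm, about 0.45 kg, 239 mm long: a red upside-down cup (68 mm across, 44 mm tall) and behind it an aluminium bar (26 mm wide, z = 10 to 36 mm) back to x = -205 mm. Origin: centre of the cup's mouth, in the plane of its rim; z up, +x from bar to cup. At the start it stands on the table on rim and foot, its +x roughly away from the robot
- ceiling (a point): Centre of the flat ceiling inside the red cup, (0, 0, 34) mm in the coupler frame. The cup's mouth is 49 mm wide at the rim and tapers to a 44 mm bore within 5 mm above the rim
- grip (a point): Where to grip the tow arm: point in the black upright fin on top of the cup, at (-18, 0, 66) mm in the coupler frame. The fin is 14 mm thick (y), 44 mm long (x), and stands from z = 44 (cup top) to z = 84 mm. Close the fingers along the coupler's y
- foot (a point): Underside of the black foot at the back of the tow arm, (-185, 0, 0) mm in the coupler frame; the foot is 24 mm (x) by 64 mm (y) and as deep as the cup's rim, so that rim and foot are level
- hinge (a point): Axis of the latch lever (along y) on the tow arm, at (-52, 0, 50) mm in the coupler frame
- lever (a joint): Angle of the latch lever: near 0 raised, when it slopes up and back (towards -x) at 0.96 rad above level; 0.90 pressed fully down onto its stop, when it lies 0.06 rad above level along the bar. It is stiff, needs about 5 N at its pad, and stays where left
- thumb_pad (a point): Centre of the upper face of the yellow thumb pad (30 mm long, 28 mm wide) of the latch lever, 78 mm from the hinge axis along the lever and 5 mm above the lever's centre line
- stand: The fixed parking stand: plywood board 325 mm (x) by 120 mm (y), 12 mm thick. Origin: centre of its underside, on the table; z up; ball at the +x end, rubber pad at the -x end. With the tow arm home (its +x along the stand's +x) the cup's ceiling rests on the ball's top, and rim and foot are both 46 mm above the table
- slot (a point): Middle of the black slot along the stand's x, at (95, 0, 12) mm in the stand frame. A 40 mm steel ball on a neck is clamped firmly in it, anywhere up to 40 mm either way along x (not reported), at y = 0, its centre 60 mm above the table. A cup lowered off-centre lands with its rim on the ball, above home; its mouth's edge is pushed towards the ball's centre, its outer edge away
- pad (a point): Middle of the stand's rubber foot pad, (-92.5, 0, 46) mm in the stand frame; the pad is level, 115 mm (x) by 100 mm (y)
- spray: Bystander: white bottle, 54 mm across, 130 mm tall, orange cap; origin at its underside
- grease_tin: Bystander: blue tin, 72 mm across, 45 mm tall; origin at its underside
- wrench: Bystander: steel wrench 170 mm long, lying; origin under its middle
- spare_ball: Bystander: a spare hitch ball standing loose on its 46 mm flange, 67 mm tall; not the one to use; origin at its underside
- dumbbell: Bystander: blue 1 kg dumbbell 176 mm long, 56 mm tall, lying; origin under its middle
- mug: Bystander: blue mug 76 mm across, 85 mm tall; origin at its underside
- book: Bystander: green book 130 x 190 x 28 mm, lying; origin under its middle

How it is judged:
By the outcome, as a careful person would: the job done as asked, in the order asked, and still so for the second after the job is handed in, with the robot touching nothing.
It also fails if it takes over 67 s, if anything falls off the work surface, if the arm or the gripper's body presses on something with over 40 N, if the wrist force passes 120 N, or if a joint passes its speed limit or range.

## Working session

There is one attempt and no reset: what is moved stays moved. The work goes in short steps, Python scripts to look and compute and a tool call to move; the robot and the scene stay as the last step left them, time stands still between calls to the robot, and variables do not carry over. Pictures are saved under pics/ and viewed, on a budget of 10 in all, crops included, one or two more only if the job needs it, and the job is handed in when it is done.

Besides the shell and the picture viewer there is one more tool, called after ">>>" as name(argument=value, ...) on one line, values as JSON. apply_moves: Moves the arm, as the interface text tells. Its arguments: {"type":"object","properties":{"motion":{"type":"array","items":{"type":"array","items":{"type":"number"}}},"jaw":{"type":"number"}},"required":["motion"]}

```bash
mkdir -p pics; cat > h.py <<'E'
from station import ctrl
import numpy as np, cv2, json
from scipy.spatial.transform import Rotation as R
def snap(name,fn,crop=None,scale=1):
    s=ctrl.state(); d=ctrl.read_camera(name)
    if name=='wrist':
        T=np.eye(4);T[:3,:3]=R.from_quat(s['eef_rot']).as_matrix();T[:3,3]=s['tcp_pos'];T=T@np.array(d['tool_from_camera'])
    else: T=np.array(d['T'])
    im=np.array(d['pixels'])[:,:,::-1]
    np.savez('pics/'+fn+'.npz',T=T,K=np.array([[d['fx'],0,d['cx']],[0,d['fy'],d['cy']],[0,0,1]]),D=np.array(d['distortion']),im=im)
    return im
def load(fn): return np.load('pics/'+fn+'.npz')
def ray(fn,u,v):
    c=load(fn);p=cv2.undistortPoints(np.array([[[u,v]]],float),c['K'],c['D'])[0,0]
    return c['T'][:3,3],c['T'][:3,:3]@np.array([p[0],p[1],1])
def at(fn,u,v,z):
    o,r=ray(fn,u,v);return o+r*(z-o[2])/r[2]
def proj(fn,P):
    c=load(fn);Ti=np.linalg.inv(c['T']);
    return cv2.projectPoints(np.atleast_2d(np.array(P,float)),cv2.Rodrigues(Ti[:3,:3])[0],Ti[:3,3],c['K'],c['D'])[0][:,0]
E
python3 - <<'E'
from h import *
a=snap('top','top0');b=snap('scene','scene0')
cv2.imwrite('pics/top0.png',cv2.resize(a,(800,600)));cv2.imwrite('pics/scene0.png',cv2.resize(b,(800,600)))
s=ctrl.state();print(s)
for n in('top0','scene0'):
    print(load(n)['T'].round(3).tolist(),load(n)['K'][0,0])
E
```

```text
{'time': 0.1, 'joints': array([ 1.20391140e+00,  3.59447802e-01,  1.51131584e+00, -6.31255531e-06,
        1.27248339e+00, -1.15108179e-01]), 'joint_velocities': array([-0.00068416, -0.00159884, -0.00140619, -0.00051843, -0.00149887,
        0.0006464 ]), 'joint_torque': array([-4.09759596e-04, -5.16356635e+01, -2.71405059e+01,  6.75536552e-02,
        2.74776213e-02, -2.75544852e-05]), 'tcp_pos': array([0.14927571, 0.58052306, 0.23588798]), 'eef_rot': array([ 1.25555162e-01,  9.92086295e-01, -8.04005543e-04, -1.94497145e-04]), 'ft_force': array([-0.04978492, -0.83034438,  0.08729748]), 'ft_torque': array([-0.03908713, -0.00922749, -0.00693599]), 'width': 0.08797718769731505}
[[-0.026, -0.996, 0.088, 0.42], [-1.0, 0.025, -0.011, 0.016], [0.009, -0.088, -0.996, 1.419], [0.0, 0.0, 0.0, 1.0]] 464.7645829436747
[[0.031, 0.819, -0.573, 1.496], [0.999, -0.02, 0.026, -0.037], [0.01, -0.573, -0.819, 1.445], [0.0, 0.0, 0.0, 1.0]] 456.25636356032913
```

View pics/top0.png

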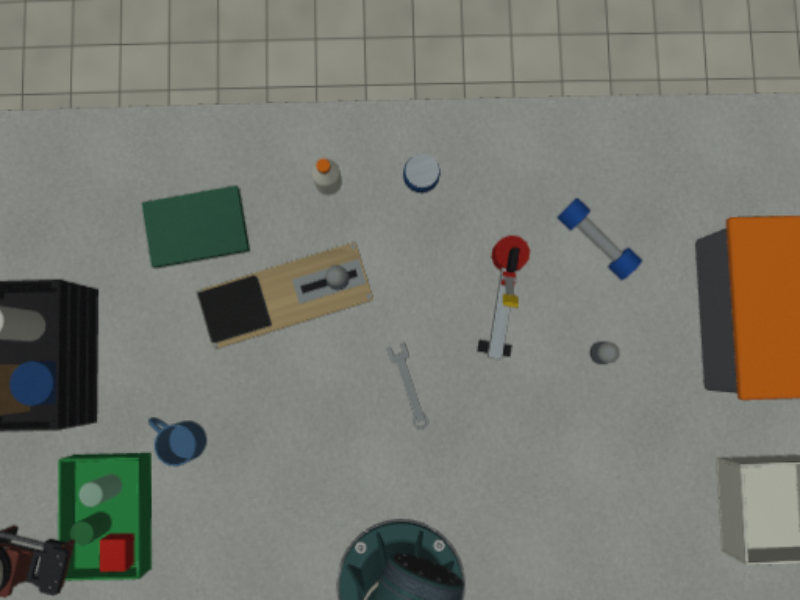

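View pics/scene0.png

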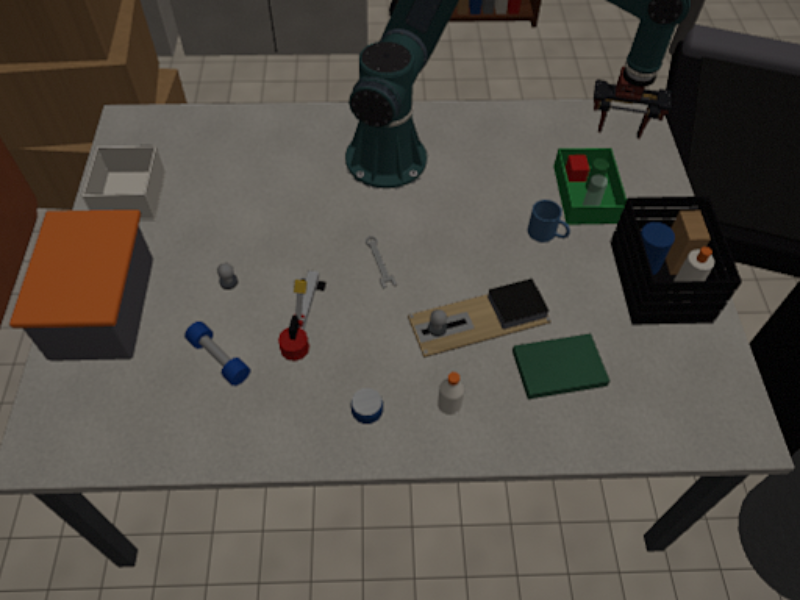

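The top view (800x600) shows the cup at (511,254) and the foot at (495,350). The stand's ball is at (337,277) and its pad's middle at (234,308). Now I'll turn those into positions.

```bash
python3 - <<'E'
from h import *
k=.64
f=lambda u,v,z:(at('top0',u*k,v*k,z)*1000).round(0)
print('cup',f(511,254,.044),'foot',f(495,349,.03))
print('ball',f(337,277,.06),'pad',f(234,310,.046))
b=[f(*p,.012) for p in((355,243),(372,299),(216,348))];print(b,'board +x corners')
print('padcorn',[f(*p,.046) for p in((198,292),(258,276),(271,327),(213,343))])
g=lambda u,v,z:(at('scene0',u*k,v*k,z)*1000).round(0)
print('scene cup',g(294,340,.03),'ball',g(437,322,.06),'pad',g(518,302,.046))
d=b[1]-b[2];print(np.degrees(np.arctan2(d[1],d[0])),np.linalg.norm(d))
d=f(511,254,.044)-f(495,349,.03);print('coupler yaw',np.degrees(np.arctan2(d[1],d[0])),np.linalg.norm(d))
s=ctrl.state();print(R.from_quat(s['eef_rot']).as_matrix().round(3))
E
```

```text
cup [ 621. -227.   44.] foot [ 441. -192.   30.]
ball [583. 105.  60.] pad [527. 303.  46.]
[array([655.,  72.,  12.]), array([544.,  41.,  12.]), array([457., 345.,  12.])] board +x corners
padcorn [array([563., 371.,  46.]), array([591., 257.,  46.]), array([493., 233.,  46.]), array([465., 343.,  46.])]
scene cup [ 623. -228.   30.] ball [601. 104.  60.] pad [540. 302.  46.]
-74.02971453525915 316.2040480449294
coupler yaw -11.003540851749504 183.90486671102536
[[-0.968  0.249 -0.001]
 [ 0.249  0.968 -0.002]
 [ 0.    -0.002 -1.   ]]
```

>>> apply_moves(motion=[[-27,-28,0,0,0,0],[-27,-28,0,0,0,0],[-27,-28,0,0,0,0],[-27,-28,0,0,0,0],[-27,-28,0,0,0,0],[-27,-28,0,0,0,0],[-27,-28,0,0,0,0],[-27,-28,0,0,0,0],[-27,-28,0,0,0,0],[-27,-28,0,0,0,0],[-27,-28,0,0,0,0],[-27,-28,0,0,0,0]])

```text
time: 1.3
tcp_pos: [0.3798, 0.1734, 0.2365]
eef_rot: [0.126, 0.992, -0.0, -0.0]
ft_force: [0.4, 1.0, -0.1]
width: 0.0882
```

>>> apply_moves(motion=[[-27,-28,0,0,0,0],[-27,-28,0,0,0,0],[-27,-28,0,0,0,0],[-27,-28,0,0,0,0],[-27,-28,0,0,0,0],[-27,-28,0,0,0,0],[-27,-28,0,0,0,0],[-27,-28,0,0,0,0],[-24,-27,0,0,0,0],[-20,-20,0,0,0,0],[0,0,0,0,0,-3.4],[0,0,0,0,0,0]])

```text
time: 2.5
tcp_pos: [0.5637, -0.1531, 0.236]
eef_rot: [0.096, 0.995, 0.0, -0.001]
ft_force: [0.2, -0.5, 1.2]
width: 0.0882
```

```bash
python3 - <<'E'
from h import *
a=snap('wrist','w1');cv2.imwrite('pics/w1.png',cv2.resize(a,(800,600)))
s=ctrl.state();print(s['time'],s['tcp_pos'],R.from_quat(s['eef_rot']).as_matrix().round(3).tolist(),s['ft_force'],s['joints'].round(2))
print(proj('w1',[[.621,-.227,.044],[.603,-.224,.084]])/.64)
E
```

```text
2.55 [ 0.56340651 -0.15235022  0.23607243] [[-0.981, 0.193, -0.001], [0.193, 0.981, 0.001], [0.001, 0.0, -1.0]] [1.02623694 0.20425926 1.03746585] [-0.38  0.34  1.55  0.    1.26 -1.76]
[[330.58079165 349.93408047]
 [320.54295495 347.66856616]]
```

View pics/w1.png

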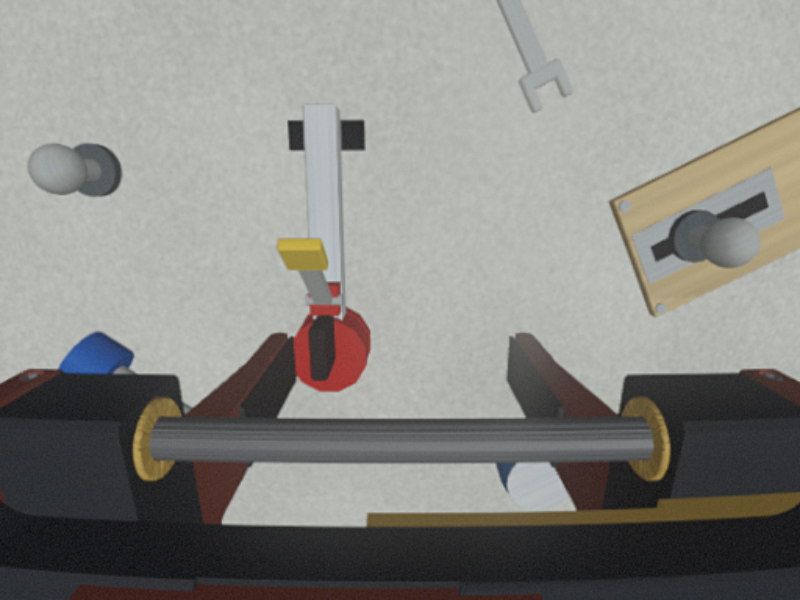

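The wrist view shows the fin top at about (322,348), where predicted. The bar's end is at (321,104), and the stand's ball at (730,242) with its slot from (652,253) to (768,198).

```bash
python3 - <<'E'
from h import *
k=.64
f=lambda u,v,z:(at('w1',u*k,v*k,z)*1000).round(1)
e=f(321,104,.036);c=f(332,349,.044);g=f(322,349,.084);m=f(324.5,240,.036)
print('barend',e,'cup',c,'fin',g,'mid',m)
for q in(c,g,m):
    d=q-e;print(np.degrees(np.arctan2(d[1],d[0])),np.hypot(*d[:2]))
b=f(730,242,.06);print('ball',b)
s1,s2=f(652,253,.016),f(768,198,.016);d=s1-s2;print('slot',s1,s2,(s1+s2)/2,np.degrees(np.arctan2(d[1],d[0])),np.linalg.norm(d))
s=ctrl.state();p=s['tcp_pos']*1000;M=R.from_quat(s['eef_rot']).as_matrix()
print('to grip',M.T@(np.array([g[0],g[1],66-5])-p))
E
```

```text
barend [ 425.3 -189.6   36. ] cup [ 620.4 -225.6   44. ] fin [ 604.3 -223.2   84. ] mid [ 528.3 -211.3   36. ]
-10.454666027750209 198.39357348462673
-10.63125048232032 182.12621996846028
-11.897068223467151 105.26105642639156
ball [587.5 108.5  60. ]
slot [596.5  68.8  16. ] [566.5 178.5  16. ] [581.5  123.65  16.  ] -74.70511404678305 113.72814075680654
to grip [-54.03503947 -61.68723507 174.97777878]
```

>>> apply_moves(motion=[[-27,-31,10,0,0,0],[-27,-31,20,0,0,0],[0,0,30,0,0,0],[0,0,30,0,0,0],[0,0,30,0,0,0],[0,0,25,0,0,0],[0,0,15,0,0,0],[0,0,8,0,0,0],[0,0,5,0,0,0],[0,0,0,0,0,0]])

```text
time: 3.55
tcp_pos: [0.6052, -0.2234, 0.064]
eef_rot: [0.096, 0.995, -0.0, 0.0]
ft_force: [-0.3, 0.5, -0.2]
width: 0.0878
```

>>> apply_moves(motion=[[0,0,0,0,0,0],[0,0,0,0,0,0],[0,0,0,0,0,0],[0,0,0,0,0,0],[0,0,0,0,0,0],[0,0,0,0,0,0],[0,0,0,0,0,0]], jaw=0)

```text
time: 4.25
tcp_pos: [0.6049, -0.2235, 0.0637]
eef_rot: [0.096, 0.995, -0.0, -0.0]
ft_force: [0.7, -0.2, -0.1]
width: 0.035
```

>>> apply_moves(motion=[[0,0,0,0,0,0],[0,0,0,0,0,0],[0,0,0,0,0,0],[0,0,0,0,0,0],[0,0,0,0,0,0],[0,0,0,0,0,0],[0,0,0,0,0,0]])

```text
time: 4.95
tcp_pos: [0.6049, -0.2234, 0.0635]
eef_rot: [0.096, 0.995, 0.0, -0.0]
ft_force: [1.1, -0.3, -3.2]
width: 0.0141
```

>>> apply_moves(motion=[[0,0,-5,0,0,0],[0,0,-10,0,0,0],[0,0,-15,0,0,0],[0,0,-15,0,0,0],[0,0,-10,0,0,0],[0,0,-5,0,0,0],[0,0,0,0,0,0],[0,0,0,0,0,0]])

```text
time: 5.75
tcp_pos: [0.6047, -0.2233, 0.1235]
eef_rot: [0.096, 0.995, 0.0, -0.0]
ft_force: [-0.3, -0.3, -4.3]
width: 0.0137
```

```bash
python3 - <<'E'
from h import *
a=snap('scene','s2');cv2.imwrite('pics/s2.png',cv2.resize(a[150:260,130:290],(800,550),interpolation=2))
a=snap('wrist','w2');cv2.imwrite('pics/w2.png',cv2.resize(a,(800,600)))
s=ctrl.state();print(s['time'],s['tcp_pos'],s['ft_force'],s['ft_torque'],s['width'])
E
```

```text
5.85 [ 0.60441914 -0.22321563  0.12295354] [-0.07917484 -0.07512109 -4.55095122] [ 0.03971766 -0.04921905 -0.00892164] 0.013994143497566084
```

View pics/w2.png

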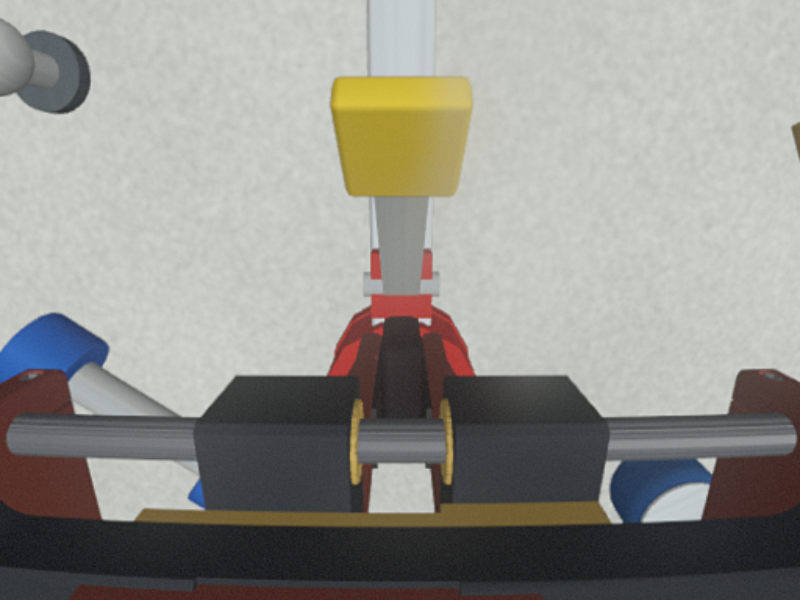

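The fin is held (width 14 mm, weight 4.5 N) and centred between the fingers. The hinge pin is at (402,284) and the thumb pad's corners are at (332,77), (471,77), (459,195) and (348,195). I'll fit the pitch sag from these.

```bash
cat >> h.py <<'E'
def pts(x0,z0,pitch,lev=0.0):
    """hinge, thumb pad top far/near edge mids in tool frame (m); x0,z0: coupler coords of TCP, pitch>0 = foot down"""
    a=.96-lev; h=np.array([-52,0,50.]); u=np.array([-np.cos(a),0,np.sin(a)]); n=np.array([np.sin(a),0,np.cos(a)])
    y=np.array([0,14,0])
    P=[h]+[h+u*r+n*5+s*y for r in(93,63) for s in(-1,1)]
    P=np.array(P)-[x0,0,z0]
    P=P@R.from_euler('y',-pitch).as_matrix().T
    return P*[-1,1,-1]/1000
E
python3 - <<'E'
from h import *
from scipy.optimize import least_squares
d=ctrl.read_camera('wrist');Ti=np.linalg.inv(np.array(d['tool_from_camera']))
c=load('w2')
def pr(p): return cv2.projectPoints(pts(*p),cv2.Rodrigues(Ti[:3,:3])[0],Ti[:3,3],c['K'],c['D'])[0][:,0]/.64
obs=np.array([[402,284],[332,77],[471,77],[459,195],[348,195]],float)
print(pr((-18,63.5,0,0)).round(0).tolist())
o2=np.array([[402,284],[332,78],[471,78],[348,195],[459,195]],float)
r=least_squares(lambda p:(pr((p[0],63.5,p[1],p[2]))-o2).ravel(),[-18,0,0]);print(r.x,r.fun.round(1))
r=least_squares(lambda p:(pr((p[0],63.5,p[1],0))-o2).ravel(),[-18,0]);print(r.x,r.fun.round(1))
im=cv2.imread('pics/s2.png')
E
```

```text
[[403.0, 276.0], [331.0, 109.0], [481.0, 109.0], [349.0, 198.0], [461.0, 198.0]]
[-24.04133632  -0.1202095    0.25621977] [ 1.3  5.7  1.2  3.7  7.8  3.9  1.3 -6.9  1.1 -6.8]
[-19.64509903   0.13427248] [  1.2  -1.1   6.7   8.    1.5   8.2   4.6 -10.3  -2.6 -10.2]
```

View pics/s2.png

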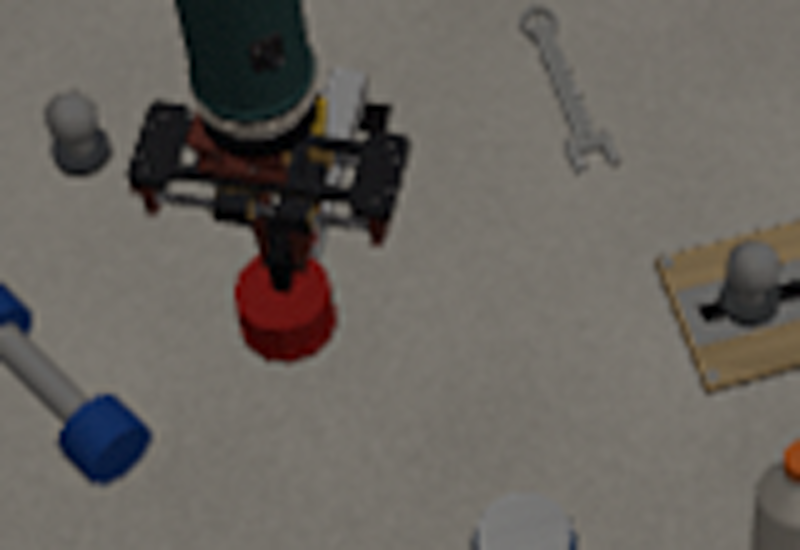

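The scene crop shows the cup held level. In the wrist view the yellow band in rows 77–105 is the pad's end face, so its top edge is really near row 106. I'll refit with that.

```bash
python3 - <<'E'
from h import *
from scipy.optimize import least_squares
d=ctrl.read_camera('wrist');Ti=np.linalg.inv(np.array(d['tool_from_camera']))
c=load('w2')
def pr(p): return cv2.projectPoints(pts(*p),cv2.Rodrigues(Ti[:3,:3])[0],Ti[:3,3],c['K'],c['D'])[0][:,0]/.64
o2=np.array([[402,284],[333,106],[471,106],[348,195],[459,195]],float)
r=least_squares(lambda p:(pr((p[0],63.5,p[1],0))-o2).ravel(),[-18,0]);print(r.x,r.fun.round(1))
# place targets
b=np.array([585.5,107.]);
for yaw in(-74.4,):
  a=np.radians(yaw);e=np.array([np.cos(a),np.sin(a)]);print('tcp at',b-18*e,'foot',b-185*e)
E
```

```text
[-20.62274753   0.07125504] [ 1.2 -0.1  2.3 -1.6  5.3 -1.4  3.   2.1 -0.9  2.2]
tcp at [580.65944323 124.3369262 ] foot [535.74983319 285.18507486]
```

```bash
python3 - <<'E'
from h import *
print(at('s2',130+752/5,150+268/5,.06)*1000, at('top0',337*.64,277*.64,.06)*1000)
a=load('top0')['im'];cv2.imwrite('pics/c1.png',cv2.resize(a[140:240,110:255],(800,552),interpolation=cv2.INTER_CUBIC))
E
```

```text
[590.23528121 107.09211816  60.        ] [583.10951299 105.4107297   60.        ]
```

View pics/c1.png

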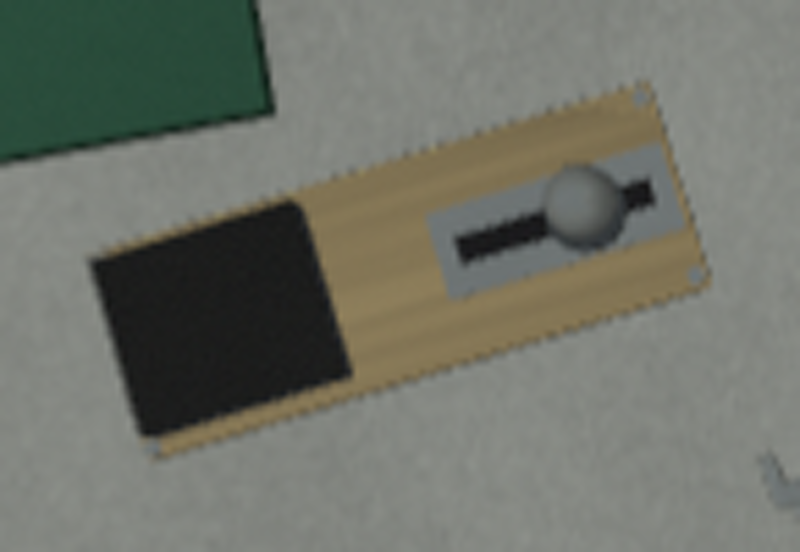

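>>> apply_moves(motion=[[0,0,-5,0,0,2],[0,0,-5,0,0,4],[0,0,-5,0,0,6],[0,0,-5,0,0,6],[0,0,-5,0,0,6.4],[0,0,-5,0,0,7],[0,0,-5,0,0,7],[0,0,-5,0,0,7],[0,0,-5,0,0,6],[0,0,-5,0,0,6],[0,0,0,0,0,4],[0,0,0,0,0,2]])

```text
time: 7.15
tcp_pos: [0.6048, -0.2234, 0.1733]
eef_rot: [0.606, 0.796, -0.0, -0.0]
ft_force: [-0.6, 0.9, -4.1]
width: 0.0133
```

The enlarged crop shows the ball's centre at (584,206), board corners at (648,83), (710,288) and (155,458), and slot ends at (460,250) and (652,192).

```bash
python3 - <<'E'
from h import *
q=800/145
f=lambda u,v,z:(at('top0',110+u/q,140+v/q,z)*1000).round(1)
b=f(584,206,.06);c1,c2,c3=f(648,83,.012),f(710,288,.012),f(155,458,.012)
print('ball',b,c1,c2,c3)
ctr=(c1+c3)/2;d=c2-c3;d/=np.linalg.norm(d);yaw=np.degrees(np.arctan2(d[1],d[0]))
print('stand',ctr,yaw, np.linalg.norm(c2-c3),np.linalg.norm(c1-c2))
w=c1-c2;print('yaw2',np.degrees(np.arctan2(w[1],w[0]))-90)
r=(b-ctr)[:2];print('ball in stand',r@d[:2],r@[-d[1],d[0]])
for p in([460,250],[652,192]):
  r=(f(*p,.014)-ctr)[:2];print('slot',r@d[:2],r@[-d[1],d[0]])
for p in([587.5,108.5],[590.2,107.1]): r=np.array(p)-ctr[:2];print(p,r@d[:2],r@[-d[1],d[0]])
M=R.from_quat(ctrl.state()['eef_rot']).as_matrix();print(M.round(3).tolist())
E
```

```text
ball [582.9 104.9  60. ] [656.5  71.3  12. ] [541.5  39.6  12. ] [455.8 345.6  12. ]
stand [556.15 208.45  12.  ] -74.35428102921881 317.77427523322274 119.28910260371649
yaw2 -74.58901491855455
ball in stand 106.92739358798663 -2.1673717908553796
slot 33.27237546916008 0.7028731316783439
slot 143.5895179573981 0.4419646615413252
[587.5, 108.5] 104.7013480735068 3.2330653551045994
[590.2, 107.1] 106.77763319606989 5.4554604796995685
[[-0.266, 0.964, -0.001], [0.964, 0.266, 0.0], [0.0, -0.001, -1.0]]
```

>>> apply_moves(motion=[[8,2,0,0,0,0],[18,4,0,0,0,0],[28,6,0,0,0,0],[34,7,0,0,0,0],[38,8,0,0,0,0],[40,8,0,0,0,0],[40,8,0,0,0,0],[40,8,0,0,0,0],[38,8,0,0,0,0],[30,6,0,0,0,0],[18,3,0,0,0,0],[9.7,1.4,0,0,0,0]])

```text
time: 8.35
tcp_pos: [0.5786, 0.1273, 0.1735]
eef_rot: [0.603, 0.797, -0.0, -0.001]
ft_force: [0.0, 0.4, -3.9]
width: 0.0138
```

>>> apply_moves(motion=[[0,0,0,0,0,0],[0,0,0,0,0,0],[0,0,0,0,0,0]])

```text
time: 8.65
tcp_pos: [0.5802, 0.1233, 0.1736]
eef_rot: [0.605, 0.796, -0.0, 0.0]
ft_force: [0.2, -0.1, -4.7]
width: 0.0136
```

```bash
python3 - <<'E'
from h import *
a=snap('scene','s3');b=snap('top','t3')
A=cv2.resize(a[150:240,240:380],(800,514),interpolation=2)
cv2.imwrite('pics/s3.png',A)
s=ctrl.state();print(s['time'],s['tcp_pos'],s['ft_force'],s['ft_torque'],s['width'])
E
```

```text
8.75 [0.58027112 0.1232747  0.17363219] [ 0.14670701 -0.24294935 -4.29311176] [-0.07116575 -0.00252108  0.09781877] 0.014071261958612824
```

View pics/s3.png

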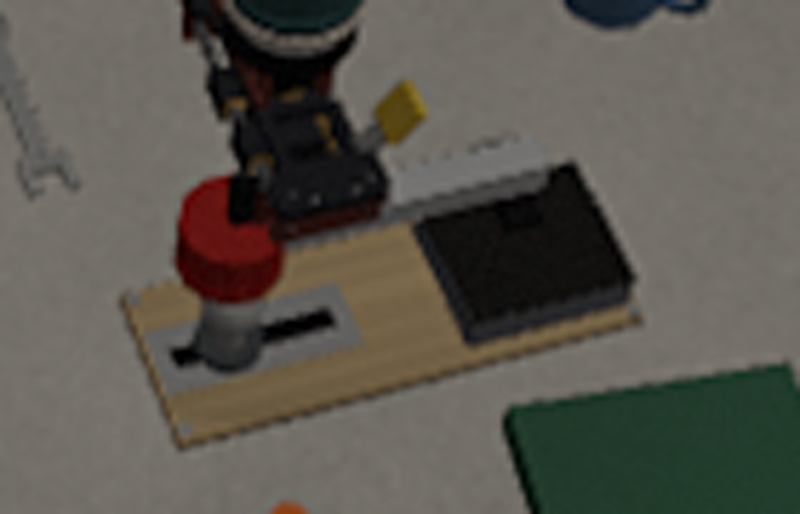

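The scene view shows the cup hanging over the ball (cup centred at about (230,240), ball flange at (232,345)). The bar's end corners are at (515,135) and (552,165), above the pad. I'll check the pitch from the bar's end.

```bash
python3 - <<'E'
from h import *
s=ctrl.state();M=R.from_quat(s['eef_rot']).as_matrix();t=s['tcp_pos']
q=800/140
for pitch in(0,.07,.14):
  P=[]
  for p in([-205,-13,36],[-205,13,36],[-205,-13,10],[34,0,44],[0,-34,44],[34,0,0],[0,34,0],[0,-34,0]):
    v=(np.array(p)-[-18.5,0,63.5])@R.from_euler('y',-pitch).as_matrix().T*[-1,1,-1]/1000
    P.append(M@v+t)
  print(pitch,((proj('s3',P)-[240,150])*q).round(0).tolist())
E
```

```text
0 [[538.0, 128.0], [555.0, 160.0], [532.0, 153.0], [184.0, 228.0], [219.0, 171.0], [181.0, 268.0], [251.0, 299.0], [215.0, 213.0]]
0.07 [[531.0, 141.0], [548.0, 173.0], [522.0, 166.0], [182.0, 225.0], [217.0, 170.0], [174.0, 267.0], [244.0, 299.0], [208.0, 213.0]]
0.14 [[523.0, 155.0], [540.0, 186.0], [512.0, 180.0], [181.0, 221.0], [215.0, 169.0], [168.0, 264.0], [238.0, 300.0], [202.0, 213.0]]
```

>>> apply_moves(motion=[[0,0,6,0,0,0],[0,0,10,0,0,0],[0,0,8,0,0,0],[0,0,4,0,0,0],[0,0,2,0,0,0],[0,0,2,0,0,0],[0,0,2,0,0,0],[0,0,0,0,0,0]])

```text
time: 9.55
tcp_pos: [0.5801, 0.1243, 0.1396]
eef_rot: [0.605, 0.796, -0.0, 0.0]
ft_force: [0.2, 0.2, -4.8]
width: 0.0137
```

>>> apply_moves(motion=[[0,0,1.5,0,0,0],[0,0,1.5,0,0,0],[0,0,1.5,0,0,0],[0,0,0,0,0,0]])

```text
time: 9.95
tcp_pos: [0.5799, 0.1243, 0.1349]
eef_rot: [0.605, 0.796, -0.0, -0.0]
ft_force: [0.6, -0.6, -4.3]
width: 0.0138
```

>>> apply_moves(motion=[[0,0,1.5,0,0,0],[0,0,1.5,0,0,0],[0,0,1.5,0,0,0],[0,0,1.5,0,0,0],[0,0,0,0,0,0]])

```text
time: 10.45
tcp_pos: [0.5799, 0.1243, 0.1289]
eef_rot: [0.605, 0.796, -0.0, -0.0]
ft_force: [0.3, -0.4, -4.1]
width: 0.0141
```

>>> apply_moves(motion=[[0,0,1,0,0,0],[0,0,1,0,0,0],[0,0,1,0,0,0],[0,0,0,0,0,0]])

```text
time: 10.85
tcp_pos: [0.5802, 0.1244, 0.1261]
eef_rot: [0.605, 0.796, 0.0, 0.0]
ft_force: [0.4, -0.5, -3.9]
width: 0.0139
```

Rim is at about 62.5 mm with no contact. I'll continue in small steps.

>>> apply_moves(motion=[[0,0,1,0,0,0],[0,0,1,0,0,0],[0,0,1,0,0,0],[0,0,0,0,0,0]])

```text
time: 11.25
tcp_pos: [0.5807, 0.1248, 0.1233]
eef_rot: [0.605, 0.796, 0.001, 0.0]
ft_force: [1.2, 2.5, -3.0]
width: 0.0137
```

>>> apply_moves(motion=[[0,0,1,0,0,0],[0,0,1,0,0,0],[0,0,1,0,0,0],[0,0,0,0,0,0]])

```text
time: 11.65
tcp_pos: [0.5808, 0.1251, 0.1204]
eef_rot: [0.605, 0.796, 0.001, 0.0]
ft_force: [0.9, 6.9, -1.8]
width: 0.0141
```

The lateral force of about 7 N towards +y means the cup must shift that way, so I'll give way to it.

>>> apply_moves(motion=[[1,0.4,0,0,0,0],[0.8,0.4,0,0,0,0],[0,0,0,0,0,0]])

```text
time: 11.95
tcp_pos: [0.5802, 0.1259, 0.1199]
eef_rot: [0.605, 0.796, -0.0, 0.0]
ft_force: [1.2, 1.3, -3.3]
width: 0.0138
```

>>> apply_moves(motion=[[0,0,1,0,0,0],[0,0,1,0,0,0],[0,0,0,0,0,0]])

```text
time: 12.25
tcp_pos: [0.5802, 0.126, 0.1178]
eef_rot: [0.605, 0.796, -0.0, -0.0]
ft_force: [1.8, 1.5, -5.1]
width: 0.014
```

>>> apply_moves(motion=[[0.4,0.5,1,0,0,0],[0,0,1,0,0,0],[0,0,1,0,0,0],[0,0,0,0,0,0]])

```text
time: 12.65
tcp_pos: [0.5802, 0.1266, 0.1148]
eef_rot: [0.605, 0.796, -0.001, -0.0]
ft_force: [-0.1, -0.2, -3.8]
width: 0.0136
```

>>> apply_moves(motion=[[0,0,1,0,0,0],[0,0,1,0,0,0],[0,0,0,0,0,0]])

```text
time: 12.95
tcp_pos: [0.5806, 0.1267, 0.113]
eef_rot: [0.605, 0.796, -0.0, -0.0]
ft_force: [-0.0, -0.7, -4.8]
width: 0.014
```

>>> apply_moves(motion=[[0,0,1,0,0,0],[0,0,1,0,0,0],[0,0,0,0,0,0]])

```text
time: 13.25
tcp_pos: [0.5806, 0.1267, 0.111]
eef_rot: [0.605, 0.796, -0.0, -0.0]
ft_force: [-0.0, -0.2, -4.3]
width: 0.0138
```

>>> apply_moves(motion=[[0,0,1,0,0,0],[0,0,0,0,0,0]])

```text
time: 13.45
tcp_pos: [0.5807, 0.1268, 0.1101]
eef_rot: [0.605, 0.796, -0.0, -0.0]
ft_force: [-0.6, 0.1, -5.2]
width: 0.0139
```

>>> apply_moves(motion=[[0,0,1,0,0,0],[0,0,0,0,0,0]])

```text
time: 13.65
tcp_pos: [0.5809, 0.1268, 0.1094]
eef_rot: [0.605, 0.796, 0.0, 0.0]
ft_force: [-1.1, -1.0, -1.6]
width: 0.0137
```

>>> apply_moves(motion=[[0,0,0.6,0,0,0],[0,0,0,0,0,0]])

```text
time: 13.85
tcp_pos: [0.5809, 0.1267, 0.1093]
eef_rot: [0.605, 0.796, 0.0, 0.0]
ft_force: [-2.7, -1.7, 5.0]
width: 0.0139
```

Contact came at TCP z 0.1093, against an expected home of 0.1095. I'll ease the pressure, open, and retreat upward.

>>> apply_moves(motion=[[0,0,-0.4,0,0,0],[0,0,0,0,0,0],[0,0,0,0,0,0],[0,0,0,0,0,0],[0,0,0,0,0,0],[0,0,0,0,0,0],[0,0,0,0,0,0]], jaw=50)

```text
time: 14.55
tcp_pos: [0.5808, 0.1268, 0.1089]
eef_rot: [0.605, 0.796, -0.0, -0.0]
ft_force: [-0.4, -0.1, 0.2]
width: 0.0503
```

>>> apply_moves(motion=[[0,0,-5,0,0,0],[0,0,-15,0,0,0],[0,0,-25,0,0,0],[0,0,-30,0,0,0],[0,0,-30,0,0,0],[0,0,-20,0,0,0],[0,0,-5,0,0,0],[0,0,0,0,0,0],[0,0,0,0,0,0]])

```text
time: 15.45
tcp_pos: [0.58, 0.1267, 0.2378]
eef_rot: [0.605, 0.796, -0.001, -0.001]
ft_force: [-0.7, -0.0, -0.2]
width: 0.0503
```

```bash
python3 - <<'E'
from h import *
a=snap('wrist','w4');b=snap('scene','s4')
cv2.imwrite('pics/w4.png',cv2.resize(a,(800,600)))
s=ctrl.state();print(s['time'],s['tcp_pos'],s['ft_force'],s['width'])
E
```

```text
15.55 [0.57977792 0.12665502 0.23738984] [ 0.10175923 -0.82377521  0.52096194] 0.04978854583992183
```

View pics/w4.png

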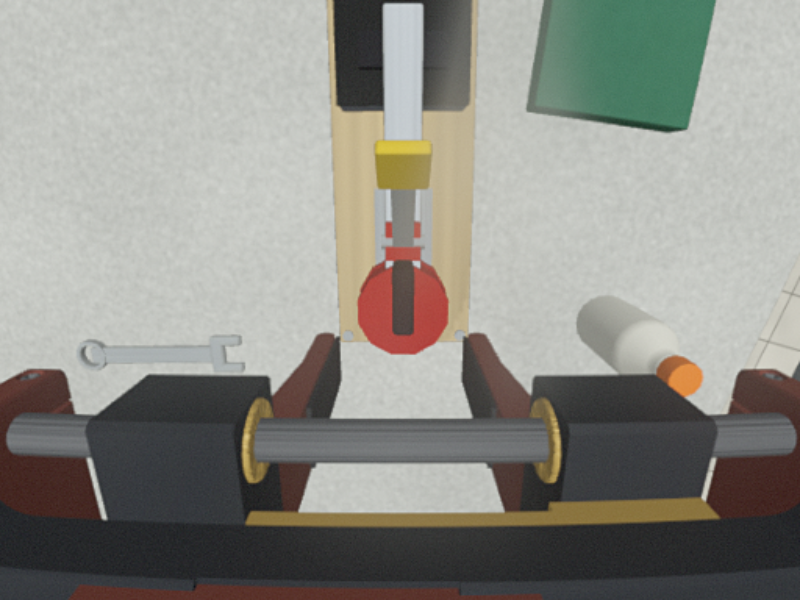

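The wrist view shows the arm lying straight along the stand: cup top at about (403,306), thumb pad's top edge at (403,153), bar end at (403,4), and the foot over the pad. I'll compare that with the model of the home pose.

```bash
python3 - <<'E'
from h import *
s=ctrl.state();M=R.from_quat(s['eef_rot']).as_matrix();yaw=np.arctan2(-M[1,0],-M[0,0]);print(np.degrees(yaw))
e=np.array([np.cos(yaw),np.sin(yaw),0]);n=np.array([-e[1],e[0],0])
for x0,z in((-18.5,46),(-20,46),(-18.5,56)):
  o=np.array([580.8,126.7,z])-x0*np.array([e[0],e[1],0])
  w=lambda p:(o+e*p[0]+n*p[1]+[0,0,p[2]])/1000
  L=lambda r,h,a:np.array([-52-np.cos(a)*r+np.sin(a)*h,0,50+np.sin(a)*r+np.cos(a)*h])
  P=[w(p) for p in([0,0,44],[4,0,84],[-40,0,84],[-205,13,36],[-205,-13,36],[0,34,44],[0,-34,44],L(93,5,.96),L(63,5,.96))]
  print(x0,z,o,(proj('w4',P)/.64).round(0).tolist())
for a in(.96,.06): print('pad down',a,w(L(78,5,a))*1000,w(L(93,5,a))*1000)
b=load('s4')['im'];cv2.imwrite('pics/s4.png',cv2.resize(b[150:240,240:380],(800,514),interpolation=2))
o=np.array([580.8,126.7,46])+18.5*e
P=[(o+e*p[0]+n*p[1]+[0,0,p[2]])/1000 for p in([-205,13,36],[-205,-13,36],[34,0,0],[0,34,0],[-197,32,0],[-197,32,10])]
print(((proj('s4',P)-[240,150])*800/140).round(0).tolist())
E
```

```text
-74.42906191602059
-18.5 46 [585.76597803 108.87897135  46.        ] [[402.0, 306.0], [403.0, 330.0], [403.0, 262.0], [423.0, -4.0], [383.0, -4.0], [449.0, 306.0], [356.0, 306.0], [403.0, 153.0], [403.0, 189.0]]
-20 46 [586.1686249  107.43402308  46.        ] [[402.0, 308.0], [403.0, 332.0], [403.0, 264.0], [423.0, -1.0], [383.0, -1.0], [449.0, 308.0], [356.0, 308.0], [403.0, 156.0], [403.0, 192.0]]
-18.5 56 [585.76597803 108.87897135  56.        ] [[402.0, 310.0], [403.0, 335.0], [403.0, 265.0], [424.0, -11.0], [382.0, -11.0], [450.0, 310.0], [354.0, 310.0], [403.0, 152.0], [403.0, 189.0]]
pad down 0.96 [560.89888302 198.11762886 172.76454226] [558.58962277 206.40469597 185.05241578]
pad down 0.06 [550.98807371 233.68379845 115.66819521] [546.9688505  248.10727988 116.5676553 ]
[[544.0, 220.0], [528.0, 188.0], [182.0, 325.0], [250.0, 355.0], [535.0, 278.0], [538.0, 269.0]]
```

View pics/s4.png

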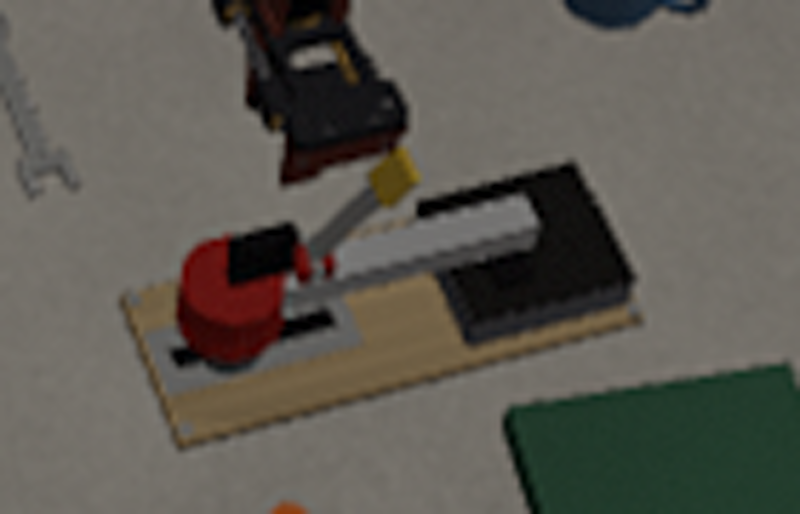

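The bar end is at (541,225), and the model home pose gives (544,220). The rim and the cup's position in the wrist view also agree to within 2–4 px, so the arm is home. Next I'll close the fingers and move above the lever pad.

>>> apply_moves(motion=[[10,0,0,0,0,0],[20,0,0,0,0,0],[20,0,0,0,0,0],[13,0,0,0,0,0],[5,0,0,0,0,0],[0,0,10,0,0,0],[0,0,15,0,0,0],[0,0,10,0,0,0],[0,0,5,0,0,0],[0,0,0,0,0,0],[0,0,0,0,0,0],[0,0,0,0,0,0]], jaw=0)

```text
time: 16.75
tcp_pos: [0.563, 0.1922, 0.1995]
eef_rot: [0.605, 0.796, 0.0, 0.0]
ft_force: [1.0, -0.5, -0.7]
width: 0.0004
```

>>> apply_moves(motion=[[0,0,4,0,0,0],[0,0,4,0,0,0],[0,0,2,0,0,0],[0,0,0,0,0,0]])

```text
time: 17.15
tcp_pos: [0.5621, 0.1922, 0.1885]
eef_rot: [0.605, 0.796, -0.0, -0.0]
ft_force: [0.3, -1.1, 0.3]
width: 0.0001
```

>>> apply_moves(motion=[[0,0,3,0,0,0],[0,0,3,0,0,0],[3.7,0,2.9,0,0,0],[3.7,0,2.9,0,0,0],[3.7,0,2.9,0,0,0],[3.6,0,2.9,0,0,0],[0,0,0,0,0,0]])

```text
time: 17.85
tcp_pos: [0.5584, 0.2069, 0.1709]
eef_rot: [0.605, 0.797, -0.0, -0.0]
ft_force: [1.2, -1.7, 1.4]
width: 0.0001
```

>>> apply_moves(motion=[[3.2,0,4,0,0,0],[3.2,0,4,0,0,0],[3.2,0,4,0,0,0],[3.2,0,3.8,0,0,0],[0,0,0,0,0,0]])

```text
time: 18.35
tcp_pos: [0.5548, 0.2191, 0.1548]
eef_rot: [0.605, 0.796, -0.0, -0.0]
ft_force: [0.7, -1.0, 0.3]
width: 0.0003
```

>>> apply_moves(motion=[[2,0,4.2,0,0,0],[2,0,4.2,0,0,0],[2,0,4.2,0,0,0],[2,0,4.2,0,0,0]])

```text
time: 18.75
tcp_pos: [0.5529, 0.2266, 0.1384]
eef_rot: [0.605, 0.796, -0.0, 0.0]
ft_force: [0.4, -2.7, 3.5]
width: 0.0002
```

>>> apply_moves(motion=[[1.1,0,4,0,0,0],[1.1,0,4,0,0,0],[1.1,0,3,0,0,0],[1,0,3,0,0,0]])

```text
time: 19.15
tcp_pos: [0.5519, 0.2303, 0.1244]
eef_rot: [0.605, 0.796, -0.0, 0.0]
ft_force: [0.2, -4.1, 3.6]
width: 0.0006
```

Now the last few millimetres to the stop.

>>> apply_moves(motion=[[0,0,1.5,0,0,0],[0,0,1.5,0,0,0]])

```text
time: 19.35
tcp_pos: [0.5519, 0.2306, 0.1216]
eef_rot: [0.605, 0.796, 0.0, -0.0]
ft_force: [-0.0, -1.4, 2.8]
width: 0.0005
```

>>> apply_moves(motion=[[0,0,0.8,0,0,0],[0,0,0.4,0,0,0],[0,0,0,0,0,0]])

```text
time: 19.65
tcp_pos: [0.5518, 0.2307, 0.1205]
eef_rot: [0.605, 0.796, 0.0, -0.0]
ft_force: [0.7, -1.4, 2.4]
width: 0.0005
```

>>> apply_moves(motion=[[0,0,0.6,0,0,0],[0,0,0.4,0,0,0],[0,0,0,0,0,0]])

```text
time: 19.95
tcp_pos: [0.5519, 0.2308, 0.12]
eef_rot: [0.605, 0.796, 0.0, 0.0]
ft_force: [-0.8, -1.3, 7.6]
width: 0.0003
```

>>> apply_moves(motion=[[0,0,0.5,0,0,0],[0,0,0,0,0,0]])

```text
time: 20.15
tcp_pos: [0.5519, 0.2308, 0.1199]
eef_rot: [0.605, 0.796, 0.0, 0.0]
ft_force: [-1.1, -0.7, 9.2]
width: 0.0003
```

It's on its stop at z 0.1199 (expected 0.1201) and firm. I'll back off straight up and away.

>>> apply_moves(motion=[[0,0,0.3,0,0,0],[0,0,0,0,0,0],[0,0,-2,0,0,0],[0,0,-8,0,0,0],[0,0,-20,0,0,0],[0,0,-30,0,0,0],[0,0,-30,0,0,0],[0,0,-20,0,0,0],[0,0,-8,0,0,0],[0,0,0,0,0,0],[0,0,0,0,0,0]])

```text
time: 21.25
tcp_pos: [0.5511, 0.2305, 0.2356]
eef_rot: [0.605, 0.796, -0.001, -0.001]
ft_force: [-0.1, -1.1, -1.5]
width: 0.0002
```

```bash
python3 - <<'E'
from h import *
a=snap('wrist','w5');b=snap('scene','s5')
A=cv2.resize(a,(512,384));B=cv2.resize(b[150:240,240:380],(800-0,514),interpolation=2)
B=cv2.resize(B,(597,384));cv2.imwrite('pics/f.png',cv2.resize(np.vstack([A[:, :].copy(),cv2.resize(B,(512,329))]),(430,600),interpolation=cv2.INTER_AREA))
cv2.imwrite('pics/f.png',cv2.resize(b[150:240,240:380],(800,514),interpolation=cv2.INTER_CUBIC))
s=ctrl.state();print(s['time'],s['tcp_pos'],s['ft_force'])
e=np.array([.268,-.9633,0]);n=np.array([-e[1],e[0],0]);o=np.array([585.8,108.9,46])
for lev in(.06,.12):
  P=[(o+e*p[0]+n*p[1]+[0,0,p[2]])/1000 for r in(63,93) for p in[(-52-r*np.cos(lev)+5*np.sin(lev),sg*14,50+r*np.sin(lev)+5*np.cos(lev)) for sg in(1,-1)]]
  print(lev,((proj('s5',P)-[240,150])*800/140).round(0).tolist())
E
```

```text
21.35 [0.55085173 0.2303726  0.23516274] [-1.0121441  -0.25576325  0.30702646]
0.06 [[417.0, 234.0], [401.0, 200.0], [462.0, 221.0], [445.0, 187.0]]
0.12 [[417.0, 231.0], [401.0, 197.0], [462.0, 217.0], [445.0, 182.0]]
```

View pics/f.png

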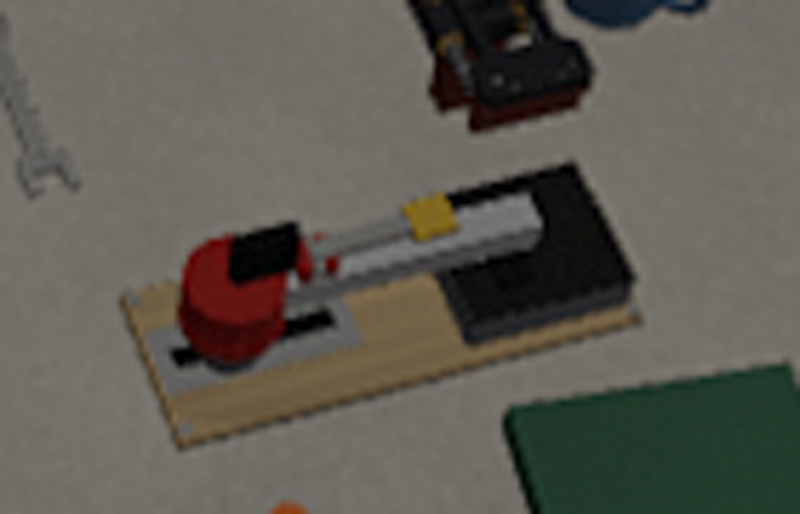

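The lever lies along the bar. Its pad's corners at (405,204), (447,193), (458,225) and (418,238) match the fully-down model, and the cup is still down over the ball.

```bash
python3 -c "
from station import ctrl
print(ctrl.close_job())"
```

```text
the job is handed in; nothing more can be done
None
```

The tow arm is hitched on the stand: the cup is home over the ball, the foot is on the rubber pad, and the latch lever was then pressed fully down. I handed the job in with the gripper clear, about 12 cm above the lever, at 21 s on the robot's clock.

- **Cup and foot:** I lowered the cup in 1–1.5 mm steps. It pushed sideways with about 7 N partway down, and I shifted it roughly 2 mm to give way. It seated at TCP height 109.3 mm, against the 109.5 mm I expected from where I had gripped it. Pictures after letting go matched the home pose to within a few pixels for the cup and bar. Scene-picture points differed a little more, and the foot's contact shows only through the bar lying level.
- **Lever:** it reached a firm stop at 119.9 mm, against 120.1 mm expected, with about 9 N measured. The last picture shows the thumb pad where the fully pressed position predicts.
- **Small discrepancies:**
  - The cameras disagreed by about 7 mm on the ball's sideways position, so I averaged them and relied on feel for the fit.
  - Two estimates of how far the arm sagged in the grip also differed (0.03 and 0.07 rad). It sat level once released.
  - The cup appears to have moved by 2–3 pixels during the lever press, which I took for slack on the ball.
- **Other objects:** I did not touch any of the other things on the table.

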